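# Clamp the paint tin in the crank vice

### The arm

A 6-joint arm with a two-finger parallel gripper is mounted at the origin on the work surface. World frame = base frame: x ahead of the robot, y to its left, z up, the work surface at z = 0. Lengths are in m, angles in degrees, forces in N, time in s.
With the tool pointing down it reaches from about 0.4 to 0.825 m from the base axis. Payload 7 kg.
Tool frame: the origin (TCP) lies at the very end of the fingers, on their centre line; the grasp point (between the pads) lies r.grip_depth behind it (r.grip_depth is the distance from the TCP to the grasp point, in m); z points along the fingers, y is the direction in which the jaws open and shut (so a half turn about z gives the same grasp; the last joint's range is limited). The gripper opens to 88 mm and grips with 3 to 60 N. Pads are 19 mm wide; open, the fingers measure 130 mm over their backs; the gripper's body (78 mm by 193 mm) begins 47 mm behind the grasp point.
Start: joints at [-50.013, 20.546, 0.682, 0, -70.136, -16.507], TCP at [0.269, -0.619, 0.227] pointing down, gripper open.
Joint ranges: [-176.03, 176.03], [-82.01, 121.73], [-58.28, 71.71], [-173.87, 95.51], [-174.79, -0.11], [-173.66, 173.66]. Speed limits (degrees/s): [136.94, 136.94, 172.46, 180, 180, 180].

### API

Orientations are given as [roll, pitch, yaw] about the fixed x, y, z axes, in that order (R = Rz(yaw) Ry(pitch) Rx(roll)).
In Python, from plant import r gives the robot as it stands. The module is installed in compiled form; this text tells all that it offers.
- The arm moves only by the tool step_arm, never from a script. Its argument "increments" is a list of rows, each a list of 3 entries, a list of its own where there are three numbers: the shift along the tool's x, y, z in m, then the turn, a rotation vector about the tool's x, y, z in rad, then the closure, from 0 (fully open) to 1 (shut). In form: [[[x, y, z], [wx, wy, wz], grip], ...]. A call has 1 to 10 rows; each row is the pose to reach, as a shift and turn from the pose commanded when the call began, along the tool's axes at that moment; what a row does not reach only later rows make up. A row lasts 1/10 s, in which the tool goes at most 50 mm and 8.59 degrees, less where a joint would pass 70% of its speed; a pose out of reach is approached as far as the arm can. A call with a gripper value outside its range is refused whole. The fingers move at their own pace and stop on an object; "force" is the grip in N (left out, the last holds). Time passes only in rows, so rows that repeat a pose let the fingers close. It gives the time, the measured TCP pose, the force and the opening at its end, in the units of the state.
- r.get_state(): the state, without advancing time (a new reading comes with each control period).
- r.capture(name): name is "side" or "top" or "wrist"; returns a dict with "color" (384x512x3 uint8, red, green, blue), "intrinsics" (3x3 intrinsics, pixels), "k1" (the pictures are not rectified: a ray, as slopes to the right and down, at radius r is drawn at 1 + k1 r^2 times it, then the intrinsics apply), "rvec" (rotation vector, rad) and "tvec" (3), from world to camera coordinates, as OpenCV has them; the wrist camera has in their place "T_tool_cam" (4x4, takes a point from camera to tool coordinates, whose origin is the TCP and whose axes are the flange's). Camera axes: x right, y down, z forward; pixel columns grow to the right and rows downward; lengths in m; the calibration is good to about 2 mm. A picture is of the moment at which its call begins: read the wrist's pose just before it. There is no depth.
- r.close_job(): hands the job in, once; it reports no verdict.
The state is a dict: "time_s": time; "joints": joint angles; "qd": joint speeds; "joint_torque": joint torques, N m; "tcp_pos": TCP position; "eef_rot": TCP orientation; "contact_force": force on the tool from outside, world axes, zero at the start; "moment": the same for the moment, N m; "gripper_width": finger opening in m.
Only numpy, scipy, OpenCV 4.12 (cv2) and the standard library are available. Lean on these libraries where they do the work, as an engineer would, in place of code of your own. Each camera call takes 0.05 s, during which the arm holds its last target.

### The job

Stand the green paint tin upright on the bed of the blue tin vice, between the red jaw and the steel V stop, then let go of it. Take the orange sleeve of the crank in the gripper and, without letting go of it on the way, crank clockwise until the jaw holds the tin snugly against the stop (about 30 N at the jaw: not loose, and not so hard that the tin dents), then let go of the handle. Leave the other things on the table alone.

Things in the scene. Friction and masses are not known exactly. Their poses are not given: they have to be found in the camera images.
- tin_green: The tin to clamp: small upright metal paint tin with green label and green lid, diameter 62, height 78, 0.25 to 0.5 kg; origin at the centre of its underside, z up. It starts on the table left of the vice, 100 or more centre to centre from the similar blue-lidded tin (the two may have swapped places).
- tin_blue: Bystander: the same size of tin, white label, blue lid. Leave alone. Origin at the centre of its underside.
- tin_red: Bystander: smaller red tin, diameter 54, height 65.
- brush: Bystander: paint brush lying on the table.
- scraper: Bystander: spatula-like scraper lying on the table.
- tape: Bystander: yellow tape ring, diameter 90, height 22.
- jar: Bystander: amber jar, diameter 60, height 85.
- screwdriver: Bystander: red-handled screwdriver lying on the table.
- vice: Fixed blue tin vice, screwed to the table. Origin at table height; its y axis is the direction in which the jaw closes, z up. Its bed is a flat plate 130 (x) by 420 (y), top 18 above the table, from y = -250 to +170. Jaw, V stop and crank axis lie on its line x = 0.
- seat (a point): Nominal centre, on the bed, of the tin when seated in the vice's fixed steel V stop (18 to 63 above the table, opening towards the jaw, +85 along the vice's y). An adjusting screw sets the stop: its true place is up to 8 mm nearer or farther, differs from start to start and is not measured, so the crank angle for a snug tin must be felt.
- jaw: Sliding red jaw, 70 wide, top 65 above the table. Origin at table height below the front face of its black pad, which faces the stop (60 wide, 24 to 60 above the table). The pad yields 1 mm per 12 N and bottoms at 6 mm. At the start the jaw is 32 to 83 mm short of the seated tin: room to lower the tin in from above on to the bed. Closing, it slides the tin into the stop.
- gearbox: Round grey crank housing on the bed, diameter 84; its origin, at table height, lies on the upright axis of the crank. Housing, hub and flat crank arm reach 100 above the table.
- sleeve: Orange upright grip sleeve of the crank, diameter 28, length 60, on the end of the crank arm, 60 mm from the crank axis; origin at its mid-height, 132 above the table. It spins freely on its pin, so fingers holding it need not turn as it goes round its level circle. It starts anywhere on the circle; the space above and around it is free.
- crank (a joint): Crank angle (rad), 0 at the start, up to 11, growing CLOCKWISE seen from above, which closes the jaw 10 mm per rad. A friction brake drags with 0.55 N m (9 N at the grip) and holds the crank where it is left. Jaw force adds 1/6 of itself at the grip (30 N adds 5 N). Snug is about 30 N at the jaw (18 to 45 N will do); above 60 N the tin dents.
There are look-alikes about, which are no part of the job. Leave any purple look-alike of the tin_green alone.

How it is judged (in metres and radians):
On the way, in this order (a step that is already met when the one before it is completed fails the run):
1. the green tin stands upright on the bed between jaw and stop, let go of (x of tin_green in the frame of vice between -0.02 and 0.02 m and z of tin_green in the frame of vice between 0.012 and 0.024 m and angle between tin_green's own z axis and vertical below 0.1 rad and y of tin_green in the frame of vice between 0 and 0.1 m and contact force between the fingers and tin_green below 0.1 N), for 0.2 s.
2. the sleeve is held in the fingers and the handle has been cranked clear of its start (contact force between the fingers and sleeve above 3 N and distance of sleeve from where it was at the start of the episode above 0.05 m and value of joint crank above 0.5 rad), for 0.1 s.
3. the jaw clamps the tin with 18 to 45 N (contact force between jaw and tin_green between 18 and 45 N), for 0.2 s.
At the end, for the whole second after the job is handed in: The green tin stands upright (within 0.1 rad) on the vice bed, within 20 mm of the vice's centre line and seated in the V stop (its centre 70 to 100 mm from the vice's origin along the jaw's direction), clamped by the jaw with 18 to 45 N, at rest, with tin and handle let go of (all of step 3 and x of tin_green in the frame of vice between -0.02 and 0.02 m and z of tin_green in the frame of vice between 0.012 and 0.024 m and angle between tin_green's own z axis and vertical below 0.1 rad and y of tin_green in the frame of vice between 0.07 and 0.1 m and linear speed of tin_green below 0.01 m/s and velocity of joint crank below 0.05 rad/s and contact force between the fingers and sleeve below 0.1 N and contact force between the fingers and tin_green below 0.1 N); the robot touches nothing.
It fails at once if the jaw presses the tin with more than 60 N (dented) (contact force between jaw and tin_green above 60 N).
It fails at once if the sleeve is let go of on the way, with the handle more than 30 mm from where it started and the tin not yet clamped with 12 N (distance of sleeve from where it was at the start of the episode above 0.03 m and contact force between jaw and tin_green below 12 N and contact force between the fingers and sleeve below 0.5 N).
It fails at once if the green tin is tipped over (angle between tin_green's own z axis and vertical above 0.5 rad).
It fails at once if a bystander is moved more than 30 mm (distance of any of tin_blue, tin_red, brush, scraper, tape, jar, screwdriver from where it was at the start of the episode above 0.03 m).
It also fails if it takes over 72 s, if anything falls off the work surface, if the arm or the gripper's body presses on something with over 40 N, if the wrist force passes 120 N, or if a joint passes its speed limit or range.

## Working session

There is one attempt and no reset: what is moved stays moved. The work goes in short steps, Python scripts to look and compute and a tool call to move; the robot and the scene stay as the last step left them, time stands still between calls to the robot, and variables do not carry over. Pictures are saved under pics/ and viewed, and the job is handed in when it is done.

Besides the shell and the picture viewer there is one more tool, called after "Request:" as name([rows], argument=value, ...), one row to a line, values as JSON. step_arm: Moves the arm, as the interface text tells. Its arguments: {"type":"object","properties":{"increments":{"type":"array","items":{"type":"array"}},"force":{"type":"number"}},"required":["increments"]}

```bash
mkdir -p pics
cat > h.py <<'E'
import numpy as np, cv2
from plant import r
def und(px,K,k1):
    u=(np.array(px,float)-[K[0][2],K[1][2]])/[K[0][0],K[1][1]]
    s=u.copy()
    for _ in range(30):
        s=u/(1+k1*(s@s))
    return s
def ray(c,px):
    s=und(px,np.array(c['K']),c['k1']); d=np.array([s[0],s[1],1.])
    R=np.array(c['R']); t=np.array(c['t'])
    d=R.T@d; return -R.T@t, d/np.linalg.norm(d)
def atz(c,px,z):
    o,d=ray(c,px); return o+d*(z-o[2])/d[2]
def proj(c,P):
    p=np.array(c['R'])@np.array(P)+np.array(c['t']); s=p[:2]/p[2]; s=s*(1+c['k1']*(s@s))
    K=np.array(c['K']); return s*[K[0][0],K[1][1]]+[K[0][2],K[1][2]]
def tri(cs):
    A=0;b=0
    for c,px in cs:
        o,d=ray(c,px); M=np.eye(3)-np.outer(d,d); A=A+M; b=b+M@o
    return np.linalg.solve(A,b)
from scipy.spatial.transform import Rotation as Ro
def cap(name,save):
    st=r.get_state()
    im=r.capture(name)
    if name=='wrist':
        T=np.eye(4); T[:3,:3]=Ro.from_euler('xyz',st['eef_rot'],degrees=True).as_matrix(); T[:3,3]=st['tcp_pos']
        W=np.linalg.inv(T@np.array(im['T_tool_cam'])); R=W[:3,:3]; t=W[:3,3]
    else:
        R=cv2.Rodrigues(np.array(im['rvec'],float))[0]; t=np.array(im['tvec']).ravel()
    c=dict(K=np.array(im['intrinsics']),k1=float(im['k1']),R=R,t=t,img=im['color'])
    np.save('pics/'+save+'.npy',c,allow_pickle=True)
    cv2.imwrite('pics/'+save+'.png',cv2.cvtColor(im['color'],cv2.COLOR_RGB2BGR))
    return c
def load(s): return np.load('pics/'+s+'.npy',allow_pickle=True).item()
def crop(s,x0,y0,x1,y1,k,out):
    c=load(s); i=cv2.cvtColor(c['img'],cv2.COLOR_RGB2BGR)[y0:y1,x0:x1]
    cv2.imwrite('pics/'+out+'.png',cv2.resize(i,None,fx=k,fy=k,interpolation=cv2.INTER_CUBIC))
E
python3 - <<'E'
from h import *
for n in('side','top','wrist'):
    c=cap(n,n+'0'); print(n,-c['R'].T@c['t'])
s=r.get_state();print(s, r.grip_depth)
E
```

```text
side [-0.12509756  0.63820586  0.62032614]
top [0.41691197 0.03158145 1.38422763]
wrist [ 0.19663834 -0.65102917  0.38286971]
{'time_s': 0.15, 'joints': array([-5.00129262e+01,  2.05837853e+01,  6.47244750e-01, -1.42749539e-02,
       -7.01339864e+01, -1.65072104e+01]), 'qd': array([-0.04613017, -0.05538895,  0.12282532,  0.05770143, -0.0393507 ,
        0.05858627]), 'joint_torque': array([-2.16743260e-04, -5.83273387e+01,  2.93291491e+01,  7.00124592e+00,
        8.76050151e-03, -1.14304160e-04]), 'tcp_pos': array([ 0.26878411, -0.61880146,  0.22582974]), 'eef_rot': array([ 1.79928566e+02, -7.17304860e-03, -1.56524991e+02]), 'contact_force': array([ 0.64167244, -0.74806494, -0.09120988]), 'moment': array([ 0.0126512 , -0.01777847, -0.02565436]), 'gripper_width': 0.08699659417080732} 0.0188
```

View pics/top0.png

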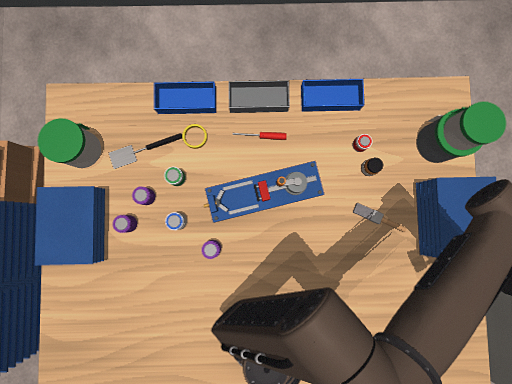

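View pics/side0.png

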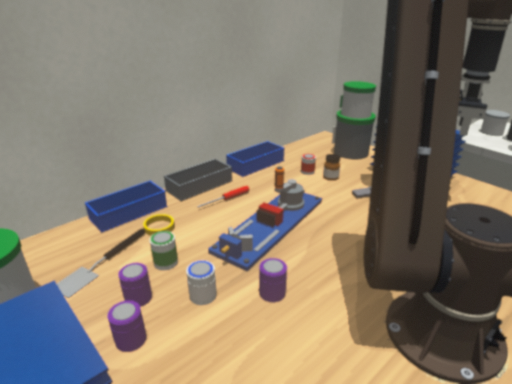

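View pics/wrist0.png

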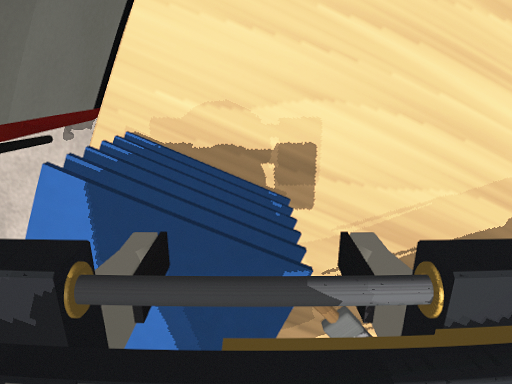

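The top view shows the green-lidded tin near (175,176), the blue tin near (176,220), and purple tins at (143,196), (124,223) and (211,249). The vice is at about (265,190), its stop on the left and its crank on the right near (295,182). The side view shows the same layout. The wrist camera sees only table and cloth.

Run:
```python
from h import *
crop('top0',160,150,330,240,4.6,'tc'); crop('side0',140,160,340,290,4,'sc')
c=load('top0')
for p in [(175,176),(176,220),(265,190),(295,182)]: print(p,atz(c,p,0.08))
```

```text
(175, 176) [0.58178512 0.29654084 0.08      ]
(176, 220) [0.42821088 0.29330886 0.08      ]
(265, 190) [ 0.52698286 -0.0173159   0.08      ]
(295, 182) [ 0.55319145 -0.12290335  0.08      ]
```

View pics/tc.png

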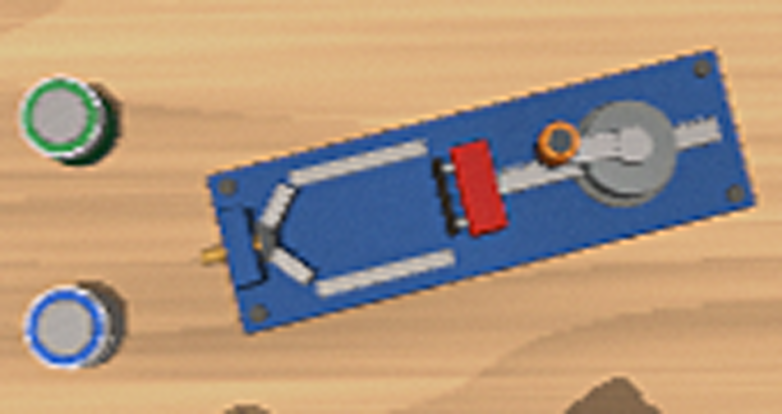

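View pics/sc.png

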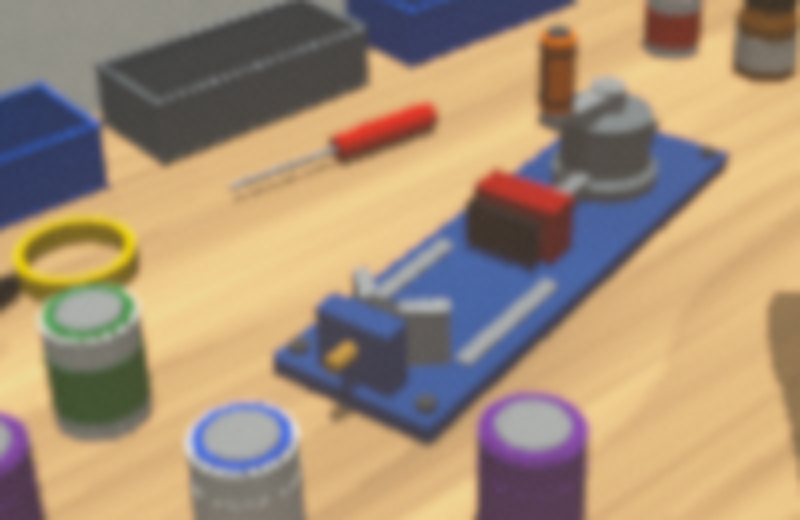

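Run:
```python
from h import *
t=load('top0'); s=load('side0')
T=lambda x,y:(160+x/4.6-.5+.5/4.6,150+y/4.6-.5+.5/4.6)
S=lambda x,y:(140+x/4-.4,160+y/4-.4)
C=[atz(t,T(*p),0.018) for p in [(210,177),(715,50),(753,205),(247,332)]]
for p in C: print(p)
C=np.array(C)
print([np.linalg.norm(C[i]-C[(i+1)%4]) for i in range(4)])
m=C.mean(0); d=(C[0]+C[3]-C[1]-C[2]); d/=np.linalg.norm(d); o=m+0.04*d
yaw=np.degrees(np.arctan2(d[1],d[0]))-90
print('vice o',o,'ydir',d,'yaw',yaw,'seat',o+.085*d)
print('tin tri',tri([(t,T(61,117)),(s,S(90,312))]),'atz',atz(t,T(61,117),.078),atz(s,S(90,312),.078))
print('sleeve tri',tri([(t,T(561,141)),(s,S(559,38))]),'atz',atz(t,T(561,141),.162),atz(s,S(559,38),.162))
g=atz(t,T(631,143),.1); print('gear',g,'tri',tri([(t,T(631,143)),(s,S(607,92))]))
for n,p in dict(jawpad=(440,197)).items(): q=atz(t,T(*p),.06); print(n,q,(q-o)@d)
x=np.array([d[1],-d[0],0])
print('gear in vice',(g-o)@x,(g-o)@d)
sl=atz(t,T(561,141),.162);print('r',np.linalg.norm((sl-g)[:2]))
for n,p in dict(blue=T(66,325)).items(): print(n,atz(t,p,.078))
for p in [(143,196),(124,223),(211,249)]: print('purple',atz(t,p,.078))
```

```text
[0.54316575 0.19875545 0.018     ]
[ 0.63800698 -0.20622143  0.018     ]
[ 0.51306283 -0.23250758  0.018     ]
[0.41976335 0.1705475  0.018     ]
[np.float64(0.41593404347526614), np.float64(0.12767928706355072), np.float64(0.4137126848244908), np.float64(0.1265853031144234)]
vice o [0.51942884 0.0216014  0.018     ] ydir [-0.22677227  0.97394781  0.        ] yaw 13.107115656191127 seat [0.50015319 0.10438696 0.018     ]
tin tri [0.5863327  0.3054929  0.08019917] atz [0.58554291 0.30438804 0.078     ] [0.5908322  0.30534631 0.078     ]
sleeve tri [ 0.55244806 -0.06817158  0.16134347] atz [ 0.55115085 -0.06926362  0.162     ] [ 0.5527559  -0.06607359  0.162     ]
gear [ 0.55551044 -0.12680254  0.1       ] tri [ 0.55667828 -0.12671293  0.09565436]
jawpad [0.52063045 0.01664186 0.06      ] -0.0051028277420027785
gear in vice 0.001487698036139284 -0.1527199962900061
r 0.057703842882077784
blue [0.42745876 0.30078568 0.078     ]
purple [0.51380875 0.40828405 0.078     ]
purple [0.42128294 0.47323566 0.078     ]
purple [0.32618283 0.17326705 0.078     ]
```

```bash
cat >> h.py <<'E'
def go(P,psi):
    st=r.get_state(); R=Ro.from_euler('xyz',st['eef_rot'],degrees=True)
    R2=Ro.from_euler('xyz',[180,0,psi],degrees=True)
    d=R.inv().apply(np.array(P)-st['tcp_pos']); w=(R.inv()*R2).as_rotvec()
    print('shift',d.round(4),'rot',w.round(4),'t',st['time_s'],'F',st['contact_force'].round(1),'w',st['gripper_width'])
E
python3 -c "
from h import *
go([.587,.305,.22],-76.9); im=r.capture('wrist'); print(im['T_tool_cam'],im['intrinsics'])"
```

```text
shift [-0.6599  0.7206  0.0066] rot [ 1.1000e-03  8.0000e-04 -1.3897e+00] t 0.15 F [ 0.6 -0.7 -0.1] w 0.08699659417080732
[[ 5.85688636e-05 -9.54577393e-01 -2.97963081e-01  7.90077462e-02]
 [ 9.99999979e-01  1.14846219e-04 -1.71366002e-04 -6.84386224e-04]
 [ 1.97802044e-04 -2.97963064e-01  9.54577379e-01 -1.57146291e-01]
 [ 0.00000000e+00  0.00000000e+00  0.00000000e+00  1.00000000e+00]] [[341.50369107   0.         253.31225043]
 [  0.         341.50369107 190.1053394 ]
 [  0.           0.           1.        ]]
```

Request:
step_arm([
  [[-0.33,0.36,-0.02],[0,0,-0.7],0],
  [[-0.33,0.36,-0.02],[0,0,-0.7],0],
  [[-0.33,0.36,-0.02],[0,0,-0.7],0],
  [[-0.33,0.36,-0.02],[0,0,-0.7],0],
  [[-0.33,0.36,-0.02],[0,0,-0.7],0],
  [[-0.33,0.36,-0.02],[0,0,-0.7],0],
  [[-0.33,0.36,-0.02],[0,0,-0.7],0],
  [[-0.33,0.36,-0.02],[0,0,-0.7],0],
  [[-0.33,0.36,-0.02],[0,0,-0.7],0],
  [[-0.33,0.36,-0.02],[0,0,-0.7],0],
])

```text
time_s: 1.2
tcp_pos: [0.4285, -0.155, 0.247]
eef_rot: [-179.9, 0.0, -116.4]
contact_force: [0.3, 0.4, 0.3]
gripper_width: 0.0875
```

```bash
python3 -c "
from h import *
go([.587,.305,.22],-76.9); s=r.get_state(); print(s['tcp_pos'],s['eef_rot'],s['joints'])"
```

```text
shift [-0.4826  0.0623  0.0273] rot [-1.200e-03  4.000e-04 -6.887e-01] t 1.2 F [0.3 0.4 0.3] w 0.08752254082285013
[ 0.42850875 -0.15504464  0.2470334 ] [-1.79945297e+02  4.07726441e-02 -1.16358943e+02] [ 4.99395867e+00 -1.55468150e+00 -2.37434871e+01 -6.86850240e-03
 -6.77432654e+01 -3.13503232e+01]
```

Request:
step_arm([
  [[-0.483,0.062,0.027],[0,0,-0.69],0],
  [[-0.483,0.062,0.027],[0,0,-0.69],0],
  [[-0.483,0.062,0.027],[0,0,-0.69],0],
  [[-0.483,0.062,0.027],[0,0,-0.69],0],
  [[-0.483,0.062,0.027],[0,0,-0.69],0],
  [[-0.483,0.062,0.027],[0,0,-0.69],0],
  [[-0.483,0.062,0.027],[0,0,-0.69],0],
  [[-0.483,0.062,0.027],[0,0,-0.69],0],
  [[-0.483,0.062,0.027],[0,0,-0.69],0],
  [[-0.483,0.062,0.027],[0,0,-0.69],0],
])

```text
time_s: 2.2
tcp_pos: [0.5879, 0.3055, 0.2188]
eef_rot: [180.0, -0.0, -76.8]
contact_force: [0.2, -0.4, 0.2]
gripper_width: 0.0878
```

```bash
python3 -c "
from h import *
cap('wrist','w1');cap('top','top1')
go([.587,.305,.22],-76.9); s=r.get_state(); print(s['tcp_pos'],s['eef_rot'],s['joints'])"
```

```text
shift [ 0.0014  0.0014 -0.0026] rot [ 0.0016 -0.0009  0.0033] t 2.3 F [-0.1 -0.7 -0.2] w 0.08760935897204909
[0.58803814 0.30670871 0.21735449] [ 1.79906678e+02 -4.96146256e-02 -7.67132041e+01] [ 4.43520681e+01  1.98244334e+01 -1.59896707e+00 -6.07230105e-03
 -6.86821395e+01 -3.10630998e+01]
```

View pics/w1.png

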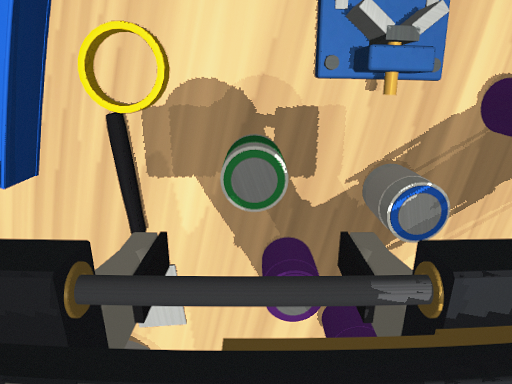

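The wrist view shows the green-lidded tin's top ring centred at about (254.5,178). The blue tin is clear at (417,211), and a purple tin sits behind at (292,270).

```bash
python3 -c "
from h import *
c=load('w1');t=load('top0');s=load('side0')
print(atz(c,(254.5,178),.078))
a=(t,(160+61/4.6-.4,150+117/4.6-.4)); print(tri([(c,(254.5,178)),a]))
print(tri([(c,(254.5,178)),a,(s,(162.1,237.6))]))
"
```

```text
[0.58875181 0.30583561 0.078     ]
[0.58761755 0.30827102 0.06468046]
[0.58760407 0.3054108  0.0792068 ]
```

Request:
step_arm([
  [[0.001,0,0.05],[0,0,0],0],
  [[0.001,0,0.1],[0,0,0],0],
  [[0.001,0,0.14],[0,0,0],0],
  [[0.001,0,0.173],[0,0,0],0],
  [[0.001,0,0.173],[0,0,0],0],
  [[0.001,0,0.173],[0,0,0],1],
  [[0.001,0,0.173],[0,0,0],1],
  [[0.001,0,0.173],[0,0,0],1],
  [[0.001,0,0.173],[0,0,0],1],
  [[0.001,0,0.173],[0,0,0],1],
], force=30)

```text
time_s: 3.3
tcp_pos: [0.5883, 0.3023, 0.0485]
eef_rot: [-179.9, 0.1, -76.9]
contact_force: [-1.7, -0.9, 7.2]
gripper_width: 0.0613
```

```bash
python3 -c "
from h import *
cap('wrist','w2')
go([.588,.3055,.22],-76.9); s=r.get_state(); print(s['tcp_pos'],s['eef_rot'])"
```

```text
shift [-0.0034 -0.0008 -0.1715] rot [-0.0023  0.001   0.0007] t 3.35 F [-2.9 -0.7  7.7] w 0.06154507908270051
[0.58833731 0.30230858 0.04849891] [-1.79870815e+02  5.71781898e-02 -7.68610702e+01]
```

View pics/w2.png

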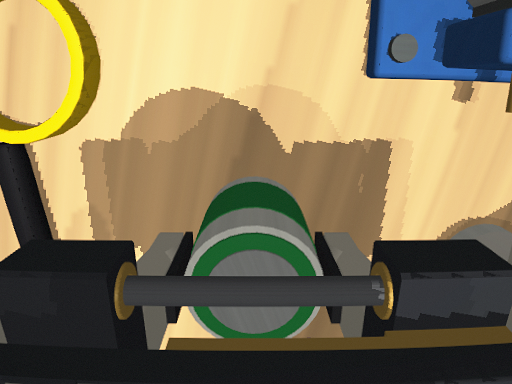

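The tin is between the fingers, with the lid ring centred at about (255,290) and the width reading 61.5 mm. I'll lift it and check.

Request:
step_arm([
  [[0,0,-0.03],[0,0,0],1],
  [[0,0,-0.07],[0,0,0],1],
  [[0,0,-0.11],[0,0,0],1],
  [[0,0,-0.11],[0,0,0],1],
])

```text
time_s: 3.75
tcp_pos: [0.5905, 0.3036, 0.1634]
eef_rot: [-179.5, 0.2, -76.8]
contact_force: [1.2, 0.5, -3.2]
gripper_width: 0.0618
```

```bash
python3 -c "
from h import *
c=load('w2');print(atz(c,(255,290),.078))
cap('wrist','w3');cap('side','side3')
go([.50+.227*.04,.104-.974*.04,.19],-76.9); s=r.get_state(); print(s['tcp_pos'],s['eef_rot'])"
```

```text
[0.58840549 0.30650567 0.078     ]
shift [ 0.2129  0.13   -0.0331] rot [-0.0011  0.0016 -0.    ] t 3.85 F [-0.  -0.1 -5.1] w 0.0616781315227995
[0.58746718 0.30195406 0.15736811] [-1.79937308e+02  9.12318972e-02 -7.69018646e+01]
```

View pics/w3.png

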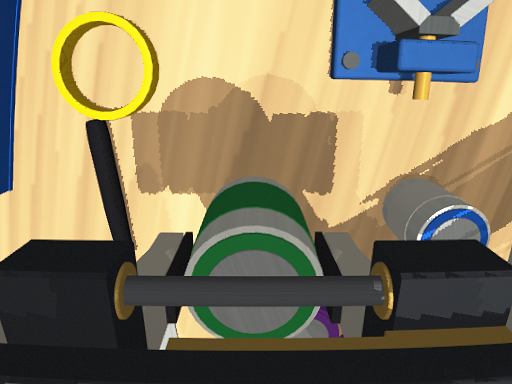

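View pics/side3.png

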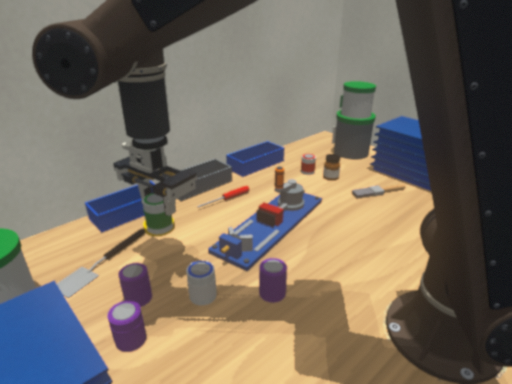

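The tin hangs upright in the fingers and has not slipped. It weighs about 5 N. I'll carry it over the bed.

Request:
step_arm([
  [[0.0,0.0,-0.033],[0,0,0],1],
  [[0.05,0.03,-0.033],[0,0,0],1],
  [[0.09,0.055,-0.033],[0,0,0],1],
  [[0.13,0.08,-0.033],[0,0,0],1],
  [[0.17,0.105,-0.033],[0,0,0],1],
  [[0.2,0.122,-0.033],[0,0,0],1],
  [[0.213,0.13,-0.033],[0,0,0],1],
  [[0.213,0.13,-0.033],[0,0,0],1],
  [[0.213,0.13,-0.033],[0,0,0],1],
])

```text
time_s: 4.75
tcp_pos: [0.5092, 0.0648, 0.1887]
eef_rot: [179.9, 0.0, -76.9]
contact_force: [-0.3, 0.5, -3.8]
gripper_width: 0.0614
```

```bash
python3 -c "
from h import *
cap('wrist','w4');cap('side','side4')
go([.50+.227*.04,.104-.974*.04,.19],-76.9); s=r.get_state(); print(s['tcp_pos'],s['eef_rot'])
crop('side4',190,140,340,280,4,'s4')"
```

```text
shift [ 0.0003  0.0006 -0.0011] rot [ 0.0009 -0.      0.0008] t 4.85 F [ 0.4  0.5 -4.8] w 0.061509449221240096
[0.50960462 0.06552168 0.18890427] [ 1.79948834e+02 -2.11786874e-03 -7.68513726e+01]
```

View pics/w4.png

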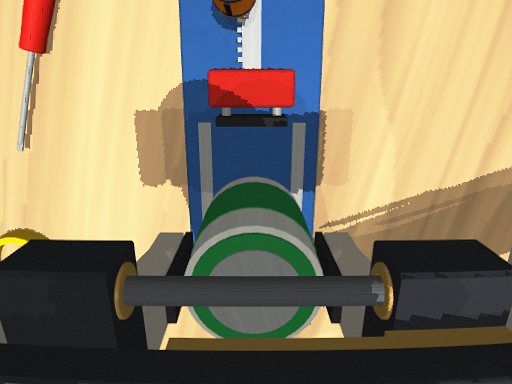

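View pics/s4.png

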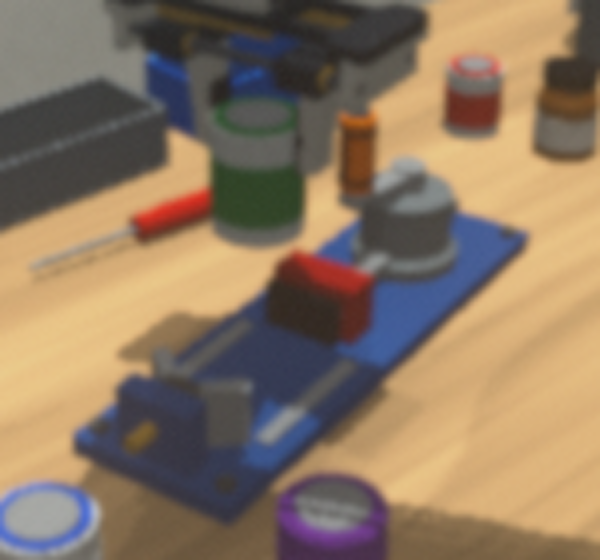

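The wrist view shows the jaw (pad front edge from (216,126) to (288,126)), the bed edges at about x 186 and 318, and the tin centred at about (254,290). The side view shows the tin upright above the bed.

```bash
python3 -c "
from h import *
c=load('w4'); o=np.array([.5194,.0216,0]);d=np.array([-.22677,.97395,0]);x=np.array([d[1],-d[0],0])
def f(n,px,z): p=atz(c,px,z); q=p-o; print(n,p.round(4),'vice',round(q@x,4),round(q@d,4))
f('padL',(216,126),.06);f('padR',(288,126),.06)
f('jawTL',(208,69),.065);f('jawTR',(294.5,69),.065)
f('bedL',(182,40),.018);f('bedR',(322.5,40),.018)
f('bedL',(187,160),.018);f('bedR',(318,160),.018)
f('tin',(254,290),.189-.0485+.078)
"
```

```text
padL [0.5521 0.0256 0.06  ] vice 0.0328 -0.0036
padR [0.4938 0.012  0.06  ] vice -0.0271 -0.0035
jawTL [ 0.5667 -0.0174  0.065 ] vice 0.0372 -0.0487
jawTR [ 0.5007 -0.0327  0.065 ] vice -0.0305 -0.0486
bedL [ 0.6008 -0.0375  0.018 ] vice 0.0658 -0.076
bedR [ 0.4777 -0.0661  0.018 ] vice -0.0605 -0.0759
bedL [0.5768 0.0702 0.018 ] vice 0.0669 0.0343
bedR [0.4515 0.0411 0.018 ] vice -0.0617 0.0344
tin [0.5099 0.0689 0.2185] vice 0.0014 0.0483
```

Request:
step_arm([
  [[0,0.001,0.04],[0,0,0],1],
  [[0,0.001,0.075],[0,0,0],1],
  [[0,0.001,0.1],[0,0,0],1],
  [[0,0.001,0.112],[0,0,0],1],
  [[0,0.001,0.118],[0,0,0],1],
  [[0,0.001,0.121],[0,0,0],1],
  [[0,0.001,0.121],[0,0,0],1],
])

```text
time_s: 5.55
tcp_pos: [0.5091, 0.065, 0.0691]
eef_rot: [-179.9, 0.0, -76.8]
contact_force: [-0.3, 0.7, -3.7]
gripper_width: 0.0617
```

```bash
python3 -c "
from h import *
cap('wrist','w5');cap('side','side5');s=r.get_state(); print(s['tcp_pos'],s['eef_rot'],s['contact_force'])
crop('side5',190,140,340,280,4,'s5')"
```

```text
[0.50928999 0.06500403 0.0696076 ] [-1.79891388e+02  1.98320881e-02 -7.68639676e+01] [ 0.81410016 -0.24228828 -3.58547958]
```

View pics/s5.png

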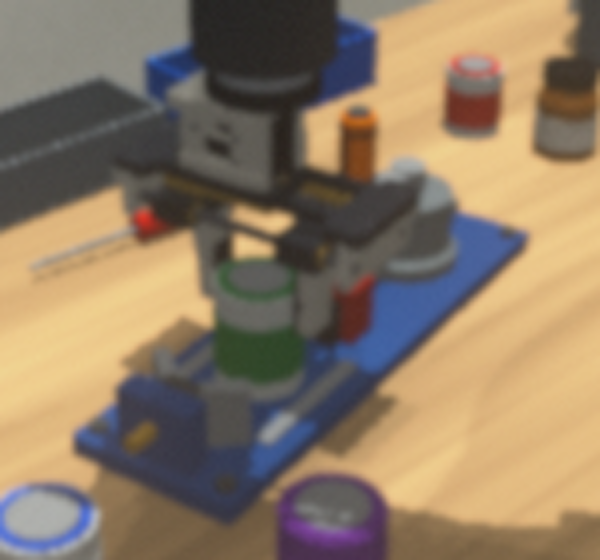

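The tin is still hanging just above the bed, between jaw and stop. I'll lower it a little further.

Request:
step_arm([
  [[0,0,0.001],[0,0,0],1],
  [[0,0,0.002],[0,0,0],1],
  [[0,0,0.003],[0,0,0],1],
  [[0,0,0.003],[0,0,0],1],
])

```text
time_s: 6.05
tcp_pos: [0.5087, 0.0647, 0.0665]
eef_rot: [-180.0, 0.0, -76.9]
contact_force: [-3.4, 1.8, 4.6]
gripper_width: 0.0617
```

Contact: the reading moved from −3.6 to +4.6 N. I'll open the fingers and then rise.

Request:
step_arm([
  [[0,0,0],[0,0,0],0],
  [[0,0,0],[0,0,0],0],
  [[0,0,0],[0,0,0],0],
  [[0,0,0],[0,0,0],0],
  [[0,0,0],[0,0,0],0],
  [[0,0,-0.04],[0,0,0],0],
  [[0,0,-0.08],[0,0,0],0],
  [[0,0,-0.12],[0,0,0],0],
  [[0,0,-0.16],[0,0,0],0],
  [[0,0,-0.16],[0,0,0],0],
])

```text
time_s: 7.05
tcp_pos: [0.5115, 0.0654, 0.2315]
eef_rot: [-179.4, 0.0, -76.8]
contact_force: [-0.0, 0.3, 0.5]
gripper_width: 0.0877
```

```bash
python3 -c "
from h import *
cap('wrist','w6');cap('side','side6');s=r.get_state(); print(s['tcp_pos'],s['eef_rot'],s['contact_force'],s['joints'])
crop('side6',190,140,340,280,4,'s6')"
```

```text
[0.50875458 0.06485335 0.22638904] [-1.79871170e+02  5.45400593e-02 -7.68874834e+01] [-0.1947351   0.33868718 -1.61661868] [ 2.92121704e+01  5.10556023e+00 -1.95679345e+01 -1.83712525e-02
 -6.51876049e+01 -1.60920259e+01]
```

View pics/s6.png

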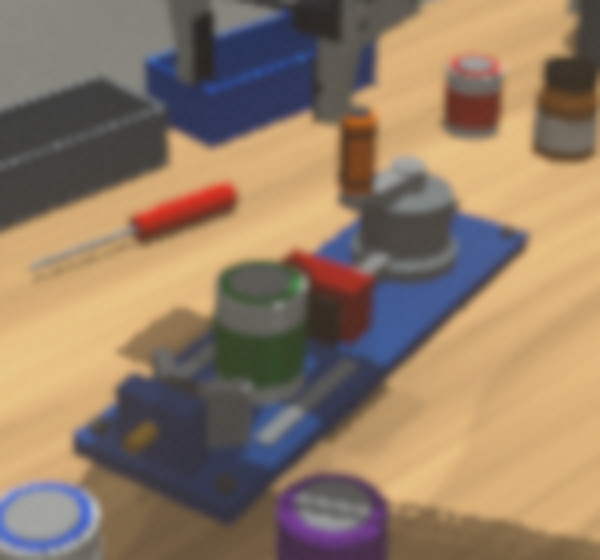

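View pics/w6.png

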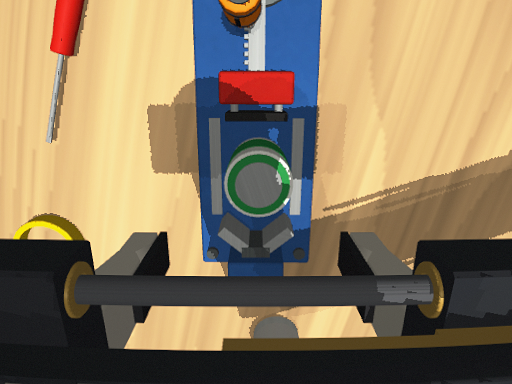

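The tin stands upright on the bed between jaw and stop. In the wrist view its lid is at about (258,184), the jaw pad at row ~118 and the V at ~(257,240). The side view agrees. Next I'll move over the sleeve.

```bash
python3 -c "
from h import *
go([.553,-.068,.23],-76.9)
c=load('w6'); o=np.array([.5194,.0216,0]);d=np.array([-.22677,.97395,0]);x=np.array([d[1],-d[0],0])
def f(n,px,z): p=atz(c,px,z); q=p-o; print(n,p.round(4),'vice',round(q@x,4),round(q@d,4))
f('tin',(258,184),.096)
"
```

```text
shift [ 0.1394 -0.013  -0.0037] rot [-0.0022  0.001   0.0002] t 7.15 F [-0.2  0.3 -1.6] w 0.08752876005255814
tin [0.5097 0.0695 0.096 ] vice 0.0014 0.0488
```

Request:
step_arm([
  [[0.05,-0.005,-0.004],[0,0,0],0],
  [[0.1,-0.01,-0.004],[0,0,0],0],
  [[0.139,-0.013,-0.004],[0,0,0],0],
  [[0.139,-0.013,-0.004],[0,0,0],0],
  [[0.139,-0.013,-0.004],[0,0,0],0],
])

```text
time_s: 7.65
tcp_pos: [0.5519, -0.0688, 0.2276]
eef_rot: [179.8, 0.0, -77.0]
contact_force: [-0.4, 0.1, -0.7]
gripper_width: 0.0876
```

```bash
python3 -c "
from h import *
cap('wrist','w7');cap('top','top7');s=r.get_state(); print(s['tcp_pos'],s['eef_rot'],s['contact_force'],s['joints'])
crop('w7',180,60,330,240,3.3,'w7c')"
```

```text
[ 0.55204345 -0.06743824  0.2284876 ] [ 1.79895836e+02  1.95935817e-02 -7.68783789e+01] [0.29599264 0.65969082 0.84118151] [ 1.31949268e+01  9.37872436e+00 -1.42431951e+01 -2.15138214e-02
 -6.64822211e+01 -6.46852734e-02]
```

View pics/w7.png

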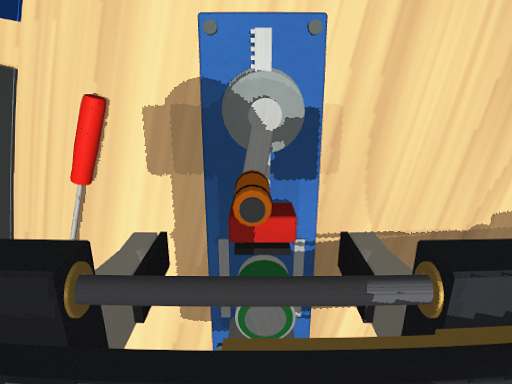

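View pics/w7c.png

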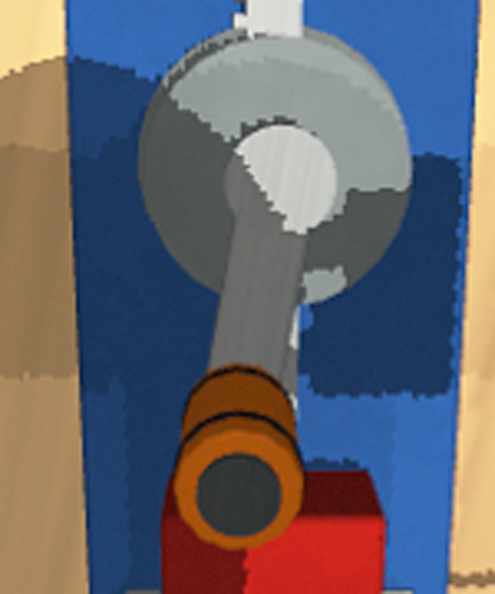

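The crop shows the sleeve top centred at (239,491), which is image (252.3,208.6). The hub centre is at (282,180), which is image (265.3,114.4).

```bash
python3 -c "
from h import *
c=load('w7');t=load('top0');s=load('side0')
S=(180+239/3.3-.35,60+491/3.3-.35);H=(180+282/3.3-.35,60+180/3.3-.35)
T=lambda x,y:(160+x/4.6-.4,150+y/4.6-.4)
Q=lambda x,y:(140+x/4-.4,160+y/4-.4)
a=atz(c,S,.162);b=atz(c,H,.1);print(a,b,np.hypot(*(a-b)[:2]))
print(tri([(c,S),(t,T(561,141)),(s,Q(559,38))]),tri([(c,S),(s,Q(559,38))]))
print(tri([(c,H),(t,T(631,143)),(s,Q(607,92))]))
go([a[0],a[1],.115],-76.9)
"
```

```text
[ 0.55406747 -0.06665301  0.162     ] [ 0.55699446 -0.12672754  0.1       ] 0.06014580032961088
[ 0.55293999 -0.06759377  0.16167875] [ 0.55378991 -0.06669657  0.16151728]
[ 0.55669214 -0.12657635  0.0957271 ]
shift [-0.0003 -0.0024  0.1135] rot [0.0018 0.0003 0.0004] t 7.75 F [0.3 0.7 0.8] w 0.08802507760800472
```

Request:
step_arm([
  [[0,-0.002,0.04],[0,0,0],0],
  [[0,-0.002,0.08],[0,0,0],0],
  [[0,-0.002,0.105],[0,0,0],0],
  [[0,-0.002,0.113],[0,0,0],0],
  [[0,-0.002,0.113],[0,0,0],0.5],
  [[0,-0.002,0.113],[0,0,0],1],
  [[0,-0.002,0.113],[0,0,0],1],
  [[0,-0.002,0.113],[0,0,0],1],
  [[0,-0.002,0.113],[0,0,0],1],
  [[0,-0.002,0.113],[0,0,0],1],
], force=50)

```text
time_s: 8.75
tcp_pos: [0.5548, -0.0674, 0.117]
eef_rot: [-180.0, -0.0, -76.9]
contact_force: [0.1, -0.4, 0.6]
gripper_width: 0.0454
```

```bash
python3 -c "
from h import *
cap('wrist','w8');s=r.get_state(); print(s['tcp_pos'],s['eef_rot'],s['contact_force'],s['gripper_width'])
crop('w8',100,100,412,384,2.5,'w8c')"
```

```text
[ 0.55475118 -0.06743084  0.11689188] [-1.79968489e+02 -4.47759760e-04 -7.68870402e+01] [-0.16854507  0.07030911 -0.17221419] 0.041235810620825736
```

View pics/w8c.png

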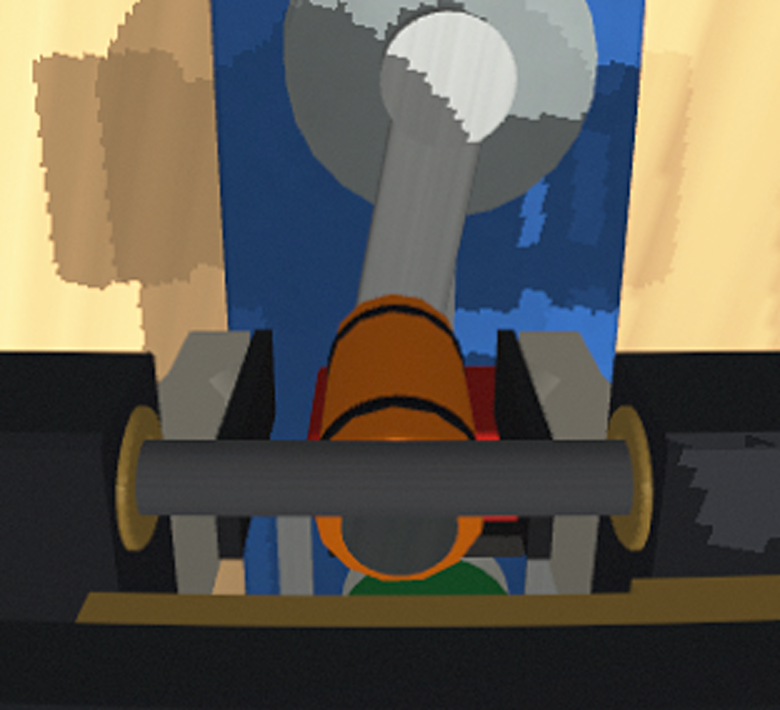

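The sleeve is centred between the still-closing fingers, with its top near (400,520) in the crop. I'll let them finish closing.

Request:
step_arm([
  [[0,0,0],[0,0,0],1],
  [[0,0,0],[0,0,0],1],
  [[0,0,0],[0,0,0],1],
  [[0,0,0],[0,0,0],1],
  [[0,0,0],[0,0,0],1],
  [[0,0,0],[0,0,0],1],
])

```text
time_s: 9.4
tcp_pos: [0.5531, -0.0679, 0.1164]
eef_rot: [179.8, 0.0, -76.9]
contact_force: [-4.5, -0.2, 3.8]
gripper_width: 0.0274
```

```bash
cat >> h.py <<'E'
AX=np.array([.557,-.1267]); 
def ang():
    s=r.get_state(); v=s['tcp_pos'][:2]-AX
    a=np.arctan2(v[1],v[0]); F=s['contact_force'][:2]; rad=v/np.hypot(*v); tan=np.array([rad[1],-rad[0]])
    print('t',round(s['time_s'],2),'pos',s['tcp_pos'].round(4),'ang',round(a,4),'r',round(np.hypot(*v),4),'Ftan',round(F@tan,2),'Frad',round(F@rad,2),'w',round(s['gripper_width'],4),'yaw',s['eef_rot'][2].round(2))
    return a
E
python3 -c "
from h import *
ang()"
```

```text
t 9.4 pos [ 0.5531 -0.0679  0.1164] ang 1.6375 r 0.0589 Ftan -4.5 Frad 0.11 w 0.0274 yaw -76.9
```

```bash
cat >> h.py <<'E'
CMD0=np.array([.5547,-.0674])
def rows(v0,a0,a1,n,psi=-76.9,lead=0):
    # crank angles a0->a1 (clockwise positive) ; v0 = sleeve-axis at crank 0
    p=np.radians(psi); tx=np.array([np.cos(p),np.sin(p)]); ty=np.array([np.sin(p),-np.cos(p)])
    def P(a): c,s=np.cos(-a),np.sin(-a); return np.array([c*v0[0]-s*v0[1],s*v0[0]+c*v0[1]])
    out=[]
    for k in range(1,n+1):
        a=a0+(a1-a0)*k/n; d=P(a)-P(a0)
        out.append([[round(float(d@tx),4),round(float(d@ty),4),0],[0,0,0],1])
    print(out)
E
python3 -c "
from h import *
rows([-.0035,.0597],0,1.2,10)"
```

```text
[[[0.0016, -0.007, 0], [0, 0, 0], 1], [[0.0041, -0.0137, 0], [0, 0, 0], 1], [[0.0073, -0.0201, 0], [0, 0, 0], 1], [[0.0113, -0.0261, 0], [0, 0, 0], 1], [[0.016, -0.0315, 0], [0, 0, 0], 1], [[0.0213, -0.0364, 0], [0, 0, 0], 1], [[0.0271, -0.0405, 0], [0, 0, 0], 1], [[0.0334, -0.044, 0], [0, 0, 0], 1], [[0.0401, -0.0466, 0], [0, 0, 0], 1], [[0.047, -0.0485, 0], [0, 0, 0], 1]]
```

Request:
step_arm([
  [[0.0016,-0.007,0],[0,0,0],1],
  [[0.0041,-0.0137,0],[0,0,0],1],
  [[0.0073,-0.0201,0],[0,0,0],1],
  [[0.0113,-0.0261,0],[0,0,0],1],
  [[0.016,-0.0315,0],[0,0,0],1],
  [[0.0213,-0.0364,0],[0,0,0],1],
  [[0.0271,-0.0405,0],[0,0,0],1],
  [[0.0334,-0.044,0],[0,0,0],1],
  [[0.0401,-0.0466,0],[0,0,0],1],
  [[0.047,-0.0485,0],[0,0,0],1],
])

```text
time_s: 10.4
tcp_pos: [0.6098, -0.102, 0.1164]
eef_rot: [179.7, 0.1, -76.9]
contact_force: [-11.4, 5.4, 10.1]
gripper_width: 0.0273
```

```bash
python3 -c "
from h import *
ang()
rows([-.0035,.0597],1.2,2.4,10)"
```

```text
t 10.4 pos [ 0.6098 -0.102   0.1164] ang 0.4366 r 0.0583 Ftan -9.7 Frad -8.06 w 0.0273 yaw -76.9
[[[0.0071, -0.001, 0], [0, 0, 0], 1], [[0.0143, -0.0012, 0], [0, 0, 0], 1], [[0.0214, -0.0004, 0], [0, 0, 0], 1], [[0.0284, 0.0011, 0], [0, 0, 0], 1], [[0.0352, 0.0035, 0], [0, 0, 0], 1], [[0.0416, 0.0067, 0], [0, 0, 0], 1], [[0.0476, 0.0106, 0], [0, 0, 0], 1], [[0.0531, 0.0152, 0], [0, 0, 0], 1], [[0.058, 0.0205, 0], [0, 0, 0], 1], [[0.0622, 0.0263, 0], [0, 0, 0], 1]]
```

Tangential drag is 9.7 N, as expected. I'll continue.

Request:
step_arm([
  [[0.0071,-0.001,0],[0,0,0],1],
  [[0.0143,-0.0012,0],[0,0,0],1],
  [[0.0214,-0.0004,0],[0,0,0],1],
  [[0.0284,0.0011,0],[0,0,0],1],
  [[0.0352,0.0035,0],[0,0,0],1],
  [[0.0416,0.0067,0],[0,0,0],1],
  [[0.0476,0.0106,0],[0,0,0],1],
  [[0.0531,0.0152,0],[0,0,0],1],
  [[0.058,0.0205,0],[0,0,0],1],
  [[0.0622,0.0263,0],[0,0,0],1],
])

```text
time_s: 11.4
tcp_pos: [0.6016, -0.1667, 0.1165]
eef_rot: [-179.9, 0.1, -76.9]
contact_force: [0.9, 12.3, 1.4]
gripper_width: 0.0275
```

```bash
python3 -c "
from h import *
ang()
rows([-.0035,.0597],2.4,3.6,10)"
```

```text
t 11.4 pos [ 0.6016 -0.1667  0.1165] ang -0.7317 r 0.0599 Ftan -9.73 Frad -7.55 w 0.0275 yaw -76.86
[[[0.0035, 0.0063, 0], [0, 0, 0], 1], [[0.0062, 0.0129, 0], [0, 0, 0], 1], [[0.0082, 0.0198, 0], [0, 0, 0], 1], [[0.0093, 0.0269, 0], [0, 0, 0], 1], [[0.0095, 0.0341, 0], [0, 0, 0], 1], [[0.0088, 0.0412, 0], [0, 0, 0], 1], [[0.0074, 0.0482, 0], [0, 0, 0], 1], [[0.005, 0.055, 0], [0, 0, 0], 1], [[0.0019, 0.0615, 0], [0, 0, 0], 1], [[-0.0019, 0.0675, 0], [0, 0, 0], 1]]
```

Request:
step_arm([
  [[0.0035,0.0063,0],[0,0,0],1],
  [[0.0062,0.0129,0],[0,0,0],1],
  [[0.0082,0.0198,0],[0,0,0],1],
  [[0.0093,0.0269,0],[0,0,0],1],
  [[0.0095,0.0341,0],[0,0,0],1],
  [[0.0088,0.0412,0],[0,0,0],1],
  [[0.0074,0.0482,0],[0,0,0],1],
  [[0.005,0.055,0],[0,0,0],1],
  [[0.0019,0.0615,0],[0,0,0],1],
  [[-0.0019,0.0675,0],[0,0,0],1],
])

```text
time_s: 12.4
tcp_pos: [0.5361, -0.1844, 0.1166]
eef_rot: [-179.9, -0.2, -76.9]
contact_force: [5.1, -14.7, -6.3]
gripper_width: 0.027
```

```bash
python3 -c "
from h import *
ang()
cap('side','side9');crop('side9',190,140,340,280,4,'s9')
rows([-.0035,.0597],3.6,4.4,8)"
```

```text
t 12.4 pos [ 0.5361 -0.1844  0.1166] ang -1.9191 r 0.0613 Ftan -9.8 Frad 12.05 w 0.027 yaw -76.87
[[[-0.0038, 0.0047, 0], [0, 0, 0], 1], [[-0.0079, 0.0089, 0], [0, 0, 0], 1], [[-0.0126, 0.0127, 0], [0, 0, 0], 1], [[-0.0175, 0.0161, 0], [0, 0, 0], 1], [[-0.0228, 0.0189, 0], [0, 0, 0], 1], [[-0.0283, 0.0212, 0], [0, 0, 0], 1], [[-0.034, 0.0229, 0], [0, 0, 0], 1], [[-0.0399, 0.024, 0], [0, 0, 0], 1]]
```

View pics/s9.png

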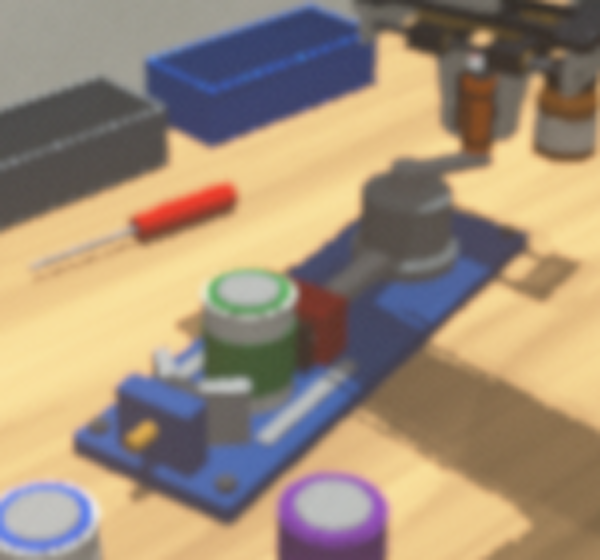

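The jaw pad now touches the tin at crank ≈ 3.6, and the tin is upright and sliding towards the stop. I'll refit the axis from the measured positions.

```bash
python3 -c "
from h import *
from scipy.optimize import least_squares as L
P=np.array([(0.5531,-.0679),(.6098,-.102),(.6016,-.1667),(.5361,-.1844)])
f=L(lambda q:np.hypot(*(P-q).T)-.06,[.557,-.1267]); print(f.x,f.fun)
a=np.arctan2(*(P-f.x).T[::-1]);print(a, (a[0]-a)%6.2832)
v0=np.array([-.0035,.0597]); 
def Pt(a): c,s=np.cos(-a),np.sin(-a); return np.array([c*v0[0]-s*v0[1],s*v0[0]+c*v0[1]])
for k,A in enumerate([0,1.2,2.4,3.6]): print(CMD0+Pt(A)-Pt(0)-P[k], 'cmd axis',CMD0-v0)
"
```

```text
[ 0.55577435 -0.12783759] [-2.78019661e-06 -1.13842758e-04  8.55847598e-05 -1.13551944e-04]
[ 1.61538565  0.44609397 -0.70336052 -1.90554051] [0.         1.16929168 2.31874617 3.52092616]
[0.0016 0.0005] cmd axis [ 0.5582 -0.1271]
[ 0.00277448 -0.00020511] cmd axis [ 0.5582 -0.1271]
[-0.00049397 -0.00205828] cmd axis [ 0.5582 -0.1271]
[-0.00117982  0.0022147 ] cmd axis [ 0.5582 -0.1271]
```

```bash
cat >> h.py <<'E'
AX=np.array([.55577,-.12784]); A0=1.6154
def C(th): return AX+.06*np.array([np.cos(A0-th),np.sin(A0-th)])
def rows2(cmd,ths,psi=-76.9):
    p=np.radians(psi); tx=np.array([np.cos(p),np.sin(p)]); ty=np.array([np.sin(p),-np.cos(p)])
    print([[[round(float((C(t)-cmd)@tx),4),round(float((C(t)-cmd)@ty),4),0],[0,0,0],1] for t in ths]); 
def feel(n=6):
    o=[]
    for i in range(n):
        s=r.get_state(); v=s['tcp_pos'][:2]-AX; rad=v/np.hypot(*v); tan=np.array([rad[1],-rad[0]]); F=s['contact_force'][:2]
        o.append([(A0-np.arctan2(v[1],v[0]))%(2*np.pi),np.hypot(*v),-F@tan,F@rad]); r.capture('wrist')
    o=np.array(o); print('t',s['time_s'],'th,r,Ftan,Frad',o.mean(0).round(4),'sd',o.std(0).round(3),'w',s['gripper_width'],'cF',s['contact_force'].round(1))
E
python3 -c "
from h import *
feel(4)
v0=np.array([-.0035,.0597]); 
def Pt(a): c,s=np.cos(-a),np.sin(-a); return np.array([c*v0[0]-s*v0[1],s*v0[0]+c*v0[1]])
cmd=CMD0+Pt(3.6)-Pt(0); print(cmd); rows2(cmd,[3.62,3.72,3.82,3.92,4.02,4.12,4.22,4.32,4.42,4.5])
"
```

```text
t 12.6 th,r,Ftan,Frad [3.5427 0.0599 5.954  9.9269] sd [0.    0.    0.429 0.636] w 0.027523807754186322 cF [  1.8 -10.3  -2.9]
[ 0.53492018 -0.1821853 ]
[[[-0.0009, 0.0043, 0], [0, 0, 0], 1], [[-0.0048, 0.0088, 0], [0, 0, 0], 1], [[-0.0092, 0.0129, 0], [0, 0, 0], 1], [[-0.0139, 0.0166, 0], [0, 0, 0], 1], [[-0.019, 0.0198, 0], [0, 0, 0], 1], [[-0.0244, 0.0224, 0], [0, 0, 0], 1], [[-0.03, 0.0245, 0], [0, 0, 0], 1], [[-0.0358, 0.0261, 0], [0, 0, 0], 1], [[-0.0417, 0.027, 0], [0, 0, 0], 1], [[-0.0465, 0.0274, 0], [0, 0, 0], 1]]
```

Request:
step_arm([
  [[-0.0009,0.0043,0],[0,0,0],1],
  [[-0.0048,0.0088,0],[0,0,0],1],
  [[-0.0092,0.0129,0],[0,0,0],1],
  [[-0.0139,0.0166,0],[0,0,0],1],
  [[-0.019,0.0198,0],[0,0,0],1],
  [[-0.0244,0.0224,0],[0,0,0],1],
  [[-0.03,0.0245,0],[0,0,0],1],
  [[-0.0358,0.0261,0],[0,0,0],1],
  [[-0.0417,0.027,0],[0,0,0],1],
  [[-0.0465,0.0274,0],[0,0,0],1],
])

```text
time_s: 13.65
tcp_pos: [0.4979, -0.1442, 0.1165]
eef_rot: [180.0, -0.1, -76.9]
contact_force: [2.8, -10.1, -4.8]
gripper_width: 0.0274
```

```bash
python3 -c "
from h import *
feel(1)
cap('side','side10');crop('side10',190,140,340,280,4,'s10')
rows2(C(4.5),[4.55,4.6,4.65,4.7,4.75,4.8])
"
```

```text
t 13.65 th,r,Ftan,Frad [4.48210e+00 6.02000e-02 1.05103e+01 3.60000e-03] sd [0. 0. 0. 0.] w 0.027355405513327376 cF [  2.8 -10.1  -4.8]
[[[-0.003, 0.0, 0], [0, 0, 0], 1], [[-0.006, -0.0001, 0], [0, 0, 0], 1], [[-0.009, -0.0004, 0], [0, 0, 0], 1], [[-0.0119, -0.0009, 0], [0, 0, 0], 1], [[-0.0149, -0.0014, 0], [0, 0, 0], 1], [[-0.0178, -0.0022, 0], [0, 0, 0], 1]]
```

View pics/s10.png

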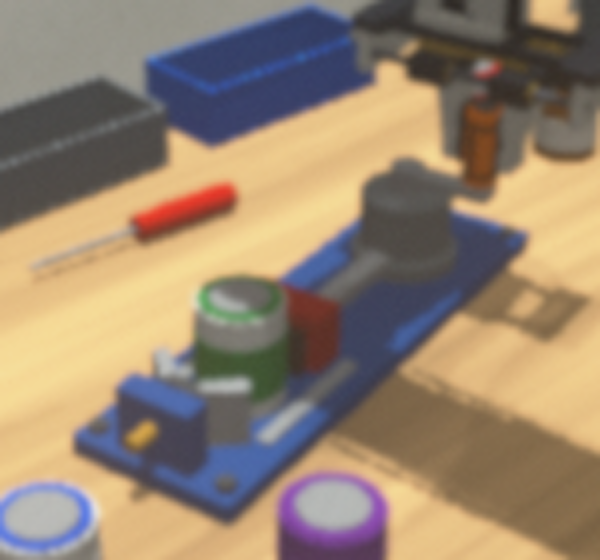

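The tin is close to the V and still upright. Radial load is zero with the refitted circle.

Request:
step_arm([
  [[-0.003,0.0,0],[0,0,0],1],
  [[-0.006,-0.0001,0],[0,0,0],1],
  [[-0.009,-0.0004,0],[0,0,0],1],
  [[-0.0119,-0.0009,0],[0,0,0],1],
  [[-0.0149,-0.0014,0],[0,0,0],1],
  [[-0.0178,-0.0022,0],[0,0,0],1],
])

```text
time_s: 14.35
tcp_pos: [0.4956, -0.1266, 0.1165]
eef_rot: [179.9, -0.1, -76.9]
contact_force: [2.0, -10.5, -3.6]
gripper_width: 0.0273
```

```bash
python3 -c "
from h import *
feel(1)
for a in [4.8,4.9,5.0,5.1,5.2,5.3,5.4,5.5,5.6,5.7,5.8,5.9,6,6.1,6.2,6.3,6.4,6.5,6.6]: print(a,end=' ');rows2(C(a),[a+.05,a+.1])
"
```

```text
t 14.35 th,r,Ftan,Frad [ 4.7776  0.0602 10.4514 -2.1829] sd [0. 0. 0. 0.] w 0.02731273680145279 cF [  2.  -10.5  -3.6]
4.8 [[[-0.0029, -0.0009, 0], [0, 0, 0], 1], [[-0.0057, -0.0019, 0], [0, 0, 0], 1]]
4.9 [[[-0.0028, -0.0012, 0], [0, 0, 0], 1], [[-0.0055, -0.0025, 0], [0, 0, 0], 1]]
5.0 [[[-0.0026, -0.0014, 0], [0, 0, 0], 1], [[-0.0052, -0.003, 0], [0, 0, 0], 1]]
5.1 [[[-0.0025, -0.0017, 0], [0, 0, 0], 1], [[-0.0049, -0.0035, 0], [0, 0, 0], 1]]
5.2 [[[-0.0023, -0.0019, 0], [0, 0, 0], 1], [[-0.0045, -0.004, 0], [0, 0, 0], 1]]
5.3 [[[-0.0021, -0.0021, 0], [0, 0, 0], 1], [[-0.0041, -0.0044, 0], [0, 0, 0], 1]]
5.4 [[[-0.0019, -0.0023, 0], [0, 0, 0], 1], [[-0.0036, -0.0048, 0], [0, 0, 0], 1]]
5.5 [[[-0.0016, -0.0025, 0], [0, 0, 0], 1], [[-0.0031, -0.0051, 0], [0, 0, 0], 1]]
5.6 [[[-0.0014, -0.0027, 0], [0, 0, 0], 1], [[-0.0026, -0.0054, 0], [0, 0, 0], 1]]
5.7 [[[-0.0011, -0.0028, 0], [0, 0, 0], 1], [[-0.0021, -0.0056, 0], [0, 0, 0], 1]]
5.8 [[[-0.0008, -0.0029, 0], [0, 0, 0], 1], [[-0.0015, -0.0058, 0], [0, 0, 0], 1]]
5.9 [[[-0.0005, -0.003, 0], [0, 0, 0], 1], [[-0.0009, -0.0059, 0], [0, 0, 0], 1]]
6 [[[-0.0002, -0.003, 0], [0, 0, 0], 1], [[-0.0003, -0.006, 0], [0, 0, 0], 1]]
6.1 [[[0.0001, -0.003, 0], [0, 0, 0], 1], [[0.0003, -0.006, 0], [0, 0, 0], 1]]
6.2 [[[0.0004, -0.003, 0], [0, 0, 0], 1], [[0.0009, -0.0059, 0], [0, 0, 0], 1]]
6.3 [[[0.0007, -0.0029, 0], [0, 0, 0], 1], [[0.0015, -0.0058, 0], [0, 0, 0], 1]]
6.4 [[[0.001, -0.0028, 0], [0, 0, 0], 1], [[0.0021, -0.0056, 0], [0, 0, 0], 1]]
6.5 [[[0.0012, -0.0027, 0], [0, 0, 0], 1], [[0.0026, -0.0054, 0], [0, 0, 0], 1]]
6.6 [[[0.0015, -0.0026, 0], [0, 0, 0], 1], [[0.0031, -0.0051, 0], [0, 0, 0], 1]]
```

Request:
step_arm([
  [[-0.0029,-0.0009,0],[0,0,0],1],
  [[-0.0057,-0.0019,0],[0,0,0],1],
])

```text
time_s: 14.6
tcp_pos: [0.496, -0.1207, 0.1165]
eef_rot: [179.9, -0.1, -76.9]
contact_force: [1.4, -9.9, -2.3]
gripper_width: 0.0275
```

```bash
python3 -c "
from h import *
feel(1)"
```

```text
t 14.6 th,r,Ftan,Frad [ 4.8757  0.0602  9.6323 -2.5192] sd [0. 0. 0. 0.] w 0.027506199896121228 cF [ 1.4 -9.9 -2.3]
```

Request:
step_arm([
  [[-0.0028,-0.0012,0],[0,0,0],1],
  [[-0.0055,-0.0025,0],[0,0,0],1],
])

```text
time_s: 14.85
tcp_pos: [0.497, -0.1149, 0.1165]
eef_rot: [179.9, -0.1, -76.9]
contact_force: [-1.0, -9.2, -0.9]
gripper_width: 0.0274
```

```bash
python3 -c "
from h import *
feel(1)"
```

```text
t 14.85 th,r,Ftan,Frad [ 4.974   0.0602  9.219  -1.0434] sd [0. 0. 0. 0.] w 0.027382257914508056 cF [-1.  -9.2 -0.9]
```

Request:
step_arm([
  [[-0.0026,-0.0014,0],[0,0,0],1],
  [[-0.0052,-0.003,0],[0,0,0],1],
])

```text
time_s: 15.1
tcp_pos: [0.4985, -0.1092, 0.1165]
eef_rot: [179.9, -0.1, -76.9]
contact_force: [-0.6, -9.7, -0.6]
gripper_width: 0.0275
```

```bash
python3 -c "
from h import *
feel(1)"
```

```text
t 15.1 th,r,Ftan,Frad [ 5.0717  0.0602  9.3763 -2.3897] sd [0. 0. 0. 0.] w 0.027451883593765162 cF [-0.6 -9.7 -0.6]
```

Request:
step_arm([
  [[-0.0025,-0.0017,0],[0,0,0],1],
  [[-0.0049,-0.0035,0],[0,0,0],1],
])

```text
time_s: 15.35
tcp_pos: [0.5006, -0.1037, 0.1165]
eef_rot: [179.9, -0.1, -76.9]
contact_force: [-1.2, -9.6, 0.1]
gripper_width: 0.0275
```

```bash
python3 -c "
from h import *
feel(1)"
```

```text
t 15.35 th,r,Ftan,Frad [ 5.1695  0.0602  9.2745 -2.8024] sd [0. 0. 0. 0.] w 0.027547332314679013 cF [-1.2 -9.6  0.1]
```

Request:
step_arm([
  [[-0.0023,-0.0019,0],[0,0,0],1],
  [[-0.0045,-0.004,0],[0,0,0],1],
])

```text
time_s: 15.6
tcp_pos: [0.5032, -0.0985, 0.1164]
eef_rot: [179.8, -0.1, -76.9]
contact_force: [-2.4, -10.1, 0.4]
gripper_width: 0.0273
```

```bash
python3 -c "
from h import *
feel(1)"
```

```text
t 15.6 th,r,Ftan,Frad [ 5.2664  0.0603  9.9992 -2.7868] sd [0. 0. 0. 0.] w 0.02727921578920957 cF [ -2.4 -10.1   0.4]
```

Request:
step_arm([
  [[-0.0021,-0.0021,0],[0,0,0],1],
  [[-0.0041,-0.0044,0],[0,0,0],1],
])

```text
time_s: 15.85
tcp_pos: [0.5063, -0.0935, 0.1164]
eef_rot: [179.8, -0.1, -76.9]
contact_force: [-3.2, -9.1, 1.7]
gripper_width: 0.0271
```

```bash
python3 -c "
from h import *
feel(1)
cap('side','side11');crop('side11',190,140,340,280,4,'s11')"
```

```text
t 15.85 th,r,Ftan,Frad [ 5.3636  0.0602  9.3124 -2.5859] sd [0. 0. 0. 0.] w 0.027131723337035136 cF [-3.2 -9.1  1.7]
```

View pics/s11.png

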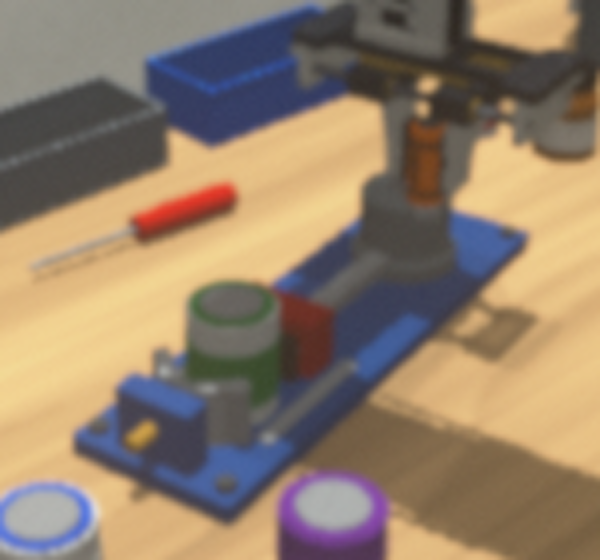

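The tin is still sliding and upright, just short of the V plates.

Request:
step_arm([
  [[-0.0019,-0.0023,0],[0,0,0],1],
  [[-0.0036,-0.0048,0],[0,0,0],1],
])

```text
time_s: 16.15
tcp_pos: [0.5098, -0.0889, 0.1164]
eef_rot: [179.8, -0.1, -76.9]
contact_force: [-5.3, -8.9, 3.7]
gripper_width: 0.0272
```

```bash
python3 -c "
from h import *
feel(1)"
```

```text
t 16.15 th,r,Ftan,Frad [ 5.4595  0.0602 10.1718 -1.6882] sd [0. 0. 0. 0.] w 0.027180797017734487 cF [-5.3 -8.9  3.7]
```

Request:
step_arm([
  [[-0.0016,-0.0025,0],[0,0,0],1],
  [[-0.0031,-0.0051,0],[0,0,0],1],
])

```text
time_s: 16.4
tcp_pos: [0.5138, -0.0847, 0.1164]
eef_rot: [179.7, -0.1, -76.9]
contact_force: [-5.6, -7.2, 4.6]
gripper_width: 0.0277
```

```bash
python3 -c "
from h import *
feel(1)"
```

```text
t 16.4 th,r,Ftan,Frad [ 5.5558  0.0602  9.0762 -1.252 ] sd [0. 0. 0. 0.] w 0.027696336240978083 cF [-5.6 -7.2  4.6]
```

Request:
step_arm([
  [[-0.0014,-0.0027,0],[0,0,0],1],
  [[-0.0026,-0.0054,0],[0,0,0],1],
])

```text
time_s: 16.65
tcp_pos: [0.5181, -0.0809, 0.1164]
eef_rot: [179.7, -0.1, -76.9]
contact_force: [-6.9, -6.3, 6.5]
gripper_width: 0.0275
```

```bash
python3 -c "
from h import *
feel(1)"
```

```text
t 16.65 th,r,Ftan,Frad [ 5.6522  0.0602  9.3304 -0.5499] sd [0. 0. 0. 0.] w 0.027494488112590823 cF [-6.9 -6.3  6.5]
```

Request:
step_arm([
  [[-0.0011,-0.0028,0],[0,0,0],1],
  [[-0.0021,-0.0056,0],[0,0,0],1],
])

```text
time_s: 16.9
tcp_pos: [0.5229, -0.0775, 0.1164]
eef_rot: [179.7, -0.0, -76.9]
contact_force: [-7.7, -5.2, 6.8]
gripper_width: 0.0273
```

```bash
python3 -c "
from h import *
feel(1)"
```

```text
t 16.9 th,r,Ftan,Frad [ 5.7497  0.0602  9.2868 -0.1913] sd [0. 0. 0. 0.] w 0.027254454329618736 cF [-7.7 -5.2  6.8]
```

Request:
step_arm([
  [[-0.0008,-0.0029,0],[0,0,0],1],
  [[-0.0015,-0.0058,0],[0,0,0],1],
])

```text
time_s: 17.15
tcp_pos: [0.5281, -0.0745, 0.1164]
eef_rot: [179.7, -0.0, -76.9]
contact_force: [-7.9, -4.1, 8.0]
gripper_width: 0.0272
```

```bash
python3 -c "
from h import *
feel(1)"
```

```text
t 17.15 th,r,Ftan,Frad [ 5.8489  0.0601  8.8939 -0.0164] sd [0. 0. 0. 0.] w 0.02717336204677377 cF [-7.9 -4.1  8. ]
```

Request:
step_arm([
  [[-0.0005,-0.003,0],[0,0,0],1],
  [[-0.0009,-0.0059,0],[0,0,0],1],
])

```text
time_s: 17.4
tcp_pos: [0.5335, -0.072, 0.1164]
eef_rot: [179.7, -0.0, -76.9]
contact_force: [-9.4, -3.2, 7.7]
gripper_width: 0.0272
```

```bash
python3 -c "
from h import *
feel(1)
cap('side','side12');crop('side12',190,140,340,280,4,'s12')"
```

```text
t 17.4 th,r,Ftan,Frad [5.9485 0.0601 9.8605 0.5329] sd [0. 0. 0. 0.] w 0.02718464454297756 cF [-9.4 -3.2  7.7]
```

View pics/s12.png

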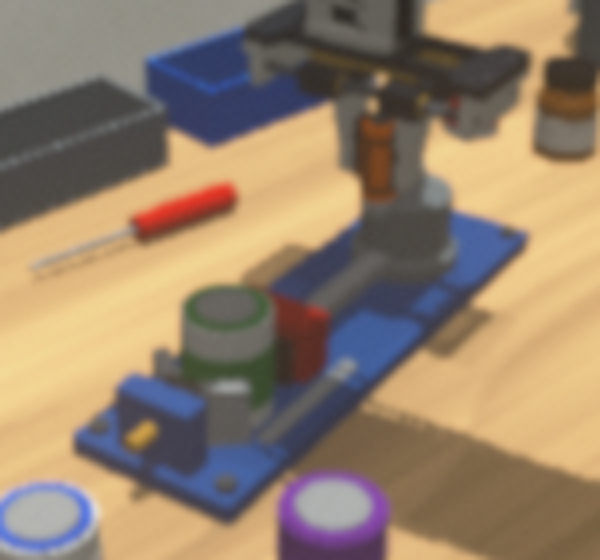

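The tin is nearly in the V, and the force is still at baseline. I'll continue.

Request:
step_arm([
  [[-0.0002,-0.003,0],[0,0,0],1],
  [[-0.0003,-0.006,0],[0,0,0],1],
])

```text
time_s: 17.7
tcp_pos: [0.5393, -0.0701, 0.1164]
eef_rot: [179.7, 0.0, -76.9]
contact_force: [-9.3, -2.1, 8.3]
gripper_width: 0.0275
```

```bash
python3 -c "
from h import *
feel(1)"
```

```text
t 17.7 th,r,Ftan,Frad [6.049  0.06   9.544  0.5597] sd [0. 0. 0. 0.] w 0.027489291352372398 cF [-9.3 -2.1  8.3]
```

Request:
step_arm([
  [[0.0001,-0.003,0],[0,0,0],1],
  [[0.0003,-0.006,0],[0,0,0],1],
])

```text
time_s: 17.95
tcp_pos: [0.5452, -0.0688, 0.1164]
eef_rot: [179.7, 0.0, -76.9]
contact_force: [-10.4, 0.6, 7.5]
gripper_width: 0.0272
```

```bash
python3 -c "
from h import *
feel(1)"
```

```text
t 17.95 th,r,Ftan,Frad [ 6.1513  0.06   10.1373  2.4364] sd [0. 0. 0. 0.] w 0.027206636445979843 cF [-10.4   0.6   7.5]
```

Request:
step_arm([
  [[0.0004,-0.003,0],[0,0,0],1],
  [[0.0009,-0.0059,0],[0,0,0],1],
])

```text
time_s: 18.2
tcp_pos: [0.5513, -0.0681, 0.1164]
eef_rot: [179.7, 0.0, -76.9]
contact_force: [-9.7, 1.6, 8.3]
gripper_width: 0.0271
```

```bash
python3 -c "
from h import *
feel(1)"
```

```text
t 18.2 th,r,Ftan,Frad [6.2532 0.0599 9.542  2.2956] sd [0. 0. 0. 0.] w 0.02706637387254894 cF [-9.7  1.6  8.3]
```

Request:
step_arm([
  [[0.0007,-0.0029,0],[0,0,0],1],
  [[0.0015,-0.0058,0],[0,0,0],1],
])

```text
time_s: 18.45
tcp_pos: [0.5572, -0.068, 0.1164]
eef_rot: [179.7, 0.1, -76.9]
contact_force: [-10.0, 3.7, 9.4]
gripper_width: 0.0271
```

```bash
python3 -c "
from h import *
feel(1)
cap('side','side13');crop('side13',190,140,340,280,4,'s13')"
```

```text
t 18.45 th,r,Ftan,Frad [ 0.0678  0.0599 10.0465  3.4923] sd [0. 0. 0. 0.] w 0.027089091865841675 cF [-10.    3.7   9.4]
```

View pics/s13.png

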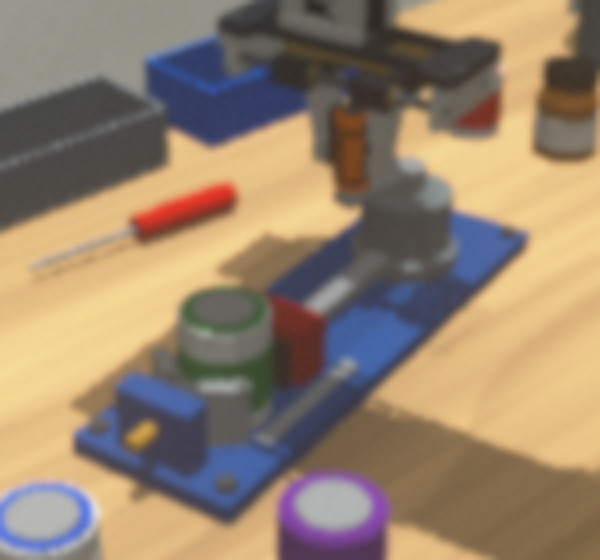

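The tin is in the V region and still moving with the jaw (left edge at 178, was 181). The force is at baseline.

Request:
step_arm([
  [[0.001,-0.0028,0],[0,0,0],1],
  [[0.0021,-0.0056,0],[0,0,0],1],
])

```text
time_s: 18.75
tcp_pos: [0.5629, -0.0684, 0.1164]
eef_rot: [179.7, 0.1, -76.9]
contact_force: [-12.6, 6.6, 10.5]
gripper_width: 0.0272
```

```bash
python3 -c "
from h import *
feel(1)"
```

```text
t 18.75 th,r,Ftan,Frad [ 0.1637  0.0599 13.2781  5.0304] sd [0. 0. 0. 0.] w 0.02720693188779617 cF [-12.6   6.6  10.5]
```

```bash
python3 -c "
from h import *
for i in range(3): feel(1)
rows2(C(6.5),[6.525,6.55]);rows2(C(6.55),[6.575,6.6]);rows2(C(6.6),[6.625,6.65]);rows2(C(6.65),[6.675,6.7]);rows2(C(6.7),[6.725,6.75])"
```

```text
t 18.8 th,r,Ftan,Frad [ 0.1713  0.0599 10.6384  4.4984] sd [0. 0. 0. 0.] w 0.027517744778394762 cF [-10.    5.8   9.6]
t 18.85 th,r,Ftan,Frad [ 0.1708  0.0599 11.1798  3.5407] sd [0. 0. 0. 0.] w 0.026971698158796107 cF [-10.6   4.9   9.5]
t 18.9 th,r,Ftan,Frad [ 0.1714  0.0599 11.2539  3.7694] sd [0. 0. 0. 0.] w 0.02718937210051243 cF [-10.7   5.2   9. ]
[[[0.0006, -0.0014, 0], [0, 0, 0], 1], [[0.0012, -0.0027, 0], [0, 0, 0], 1]]
[[[0.0007, -0.0013, 0], [0, 0, 0], 1], [[0.0014, -0.0027, 0], [0, 0, 0], 1]]
[[[0.0007, -0.0013, 0], [0, 0, 0], 1], [[0.0015, -0.0026, 0], [0, 0, 0], 1]]
[[[0.0008, -0.0013, 0], [0, 0, 0], 1], [[0.0016, -0.0025, 0], [0, 0, 0], 1]]
[[[0.0009, -0.0012, 0], [0, 0, 0], 1], [[0.0018, -0.0024, 0], [0, 0, 0], 1]]
```

Request:
step_arm([
  [[0.0006,-0.0014,0],[0,0,0],1],
  [[0.0012,-0.0027,0],[0,0,0],1],
])

```text
time_s: 19.15
tcp_pos: [0.5656, -0.0688, 0.1164]
eef_rot: [179.7, 0.1, -76.9]
contact_force: [-12.6, 6.1, 10.6]
gripper_width: 0.027
```

```bash
python3 -c "
from h import *
for i in range(3): feel(1)"
```

```text
t 19.15 th,r,Ftan,Frad [ 0.2102  0.0598 13.3902  3.9427] sd [0. 0. 0. 0.] w 0.026977599641874725 cF [-12.6   6.1  10.6]
t 19.2 th,r,Ftan,Frad [ 0.214   0.0599 13.4591  3.9297] sd [0. 0. 0. 0.] w 0.02793308484081073 cF [-12.6   6.1  11.1]
t 19.25 th,r,Ftan,Frad [ 0.2137  0.0599 12.6263  4.0746] sd [0. 0. 0. 0.] w 0.0268322331824832 cF [-11.8   6.1  10.6]
```

Request:
step_arm([
  [[0.0007,-0.0013,0],[0,0,0],1],
  [[0.0014,-0.0027,0],[0,0,0],1],
])

```text
time_s: 19.5
tcp_pos: [0.5685, -0.0694, 0.1164]
eef_rot: [179.7, 0.1, -76.9]
contact_force: [-13.0, 7.0, 10.4]
gripper_width: 0.0274
```

```bash
python3 -c "
from h import *
for i in range(3): feel(1)"
```

```text
t 19.5 th,r,Ftan,Frad [ 0.2592  0.0598 14.228   4.0546] sd [0. 0. 0. 0.] w 0.02740279290022729 cF [-13.    7.   10.4]
t 19.55 th,r,Ftan,Frad [ 0.2631  0.0598 14.3326  5.1161] sd [0. 0. 0. 0.] w 0.02731120750442839 cF [-12.9   8.1  11.1]
t 19.6 th,r,Ftan,Frad [ 0.2628  0.0598 14.0566  4.2634] sd [0. 0. 0. 0.] w 0.027195663992383184 cF [-12.8   7.2  10.3]
```

Ftan 14.2 N against a 9.6 N baseline gives about 28 N at the jaw. The slope also matches the pad's 20 N/rad. I'll relax the tangential push, then let go.

Request:
step_arm([
  [[-0.0006,0.001,0],[0,0,0],1],
  [[-0.0011,0.002,0],[0,0,0],1],
  [[-0.0011,0.002,0],[0,0,0],1],
  [[-0.0011,0.002,0],[0,0,0],1],
])

```text
time_s: 20.05
tcp_pos: [0.5687, -0.0693, 0.1164]
eef_rot: [179.9, 0.0, -76.9]
contact_force: [-5.5, 3.4, 5.2]
gripper_width: 0.0274
```

```bash
python3 -c "
from h import *
feel(2)"
```

```text
t 20.1 th,r,Ftan,Frad [0.2617 0.0599 6.216  1.3827] sd [0.    0.    0.073 0.703] w 0.027328643251614916 cF [-6.   2.   4.5]
```

The crank stayed put (angle 0.262, unchanged) and the load dropped to 6 N. I'll release slowly.

Request:
step_arm([
  [[0,0,0],[0,0,0],0.5],
  [[0,0,0],[0,0,0],0.2],
  [[0,0,0],[0,0,0],0],
  [[0,0,0],[0,0,0],0],
  [[0,0,0],[0,0,0],0],
  [[0,0,0],[0,0,0],0],
  [[0,0,0],[0,0,0],0],
  [[0,0,0],[0,0,0],0],
], force=3)

```text
time_s: 20.95
tcp_pos: [0.5696, -0.0693, 0.1166]
eef_rot: [-180.0, -0.0, -76.9]
contact_force: [-0.5, 1.4, -0.2]
gripper_width: 0.0846
```

Request:
step_arm([
  [[0,0,-0.03],[0,0,0],0],
  [[0,0,-0.07],[0,0,0],0],
  [[0,0,-0.11],[0,0,0],0],
  [[0,0,-0.13],[0,0,0],0],
  [[0,0,-0.13],[0,0,0],0],
  [[0,0,-0.13],[0,0,0],0],
])

```text
time_s: 21.55
tcp_pos: [0.5695, -0.0692, 0.2467]
eef_rot: [-180.0, 0.0, -76.9]
contact_force: [-0.7, 0.3, -0.2]
gripper_width: 0.0874
```

```bash
python3 -c "
from h import *
cap('wrist','w14');cap('side','side14');crop('side14',190,140,340,280,4,'s14');s=r.get_state();print(s['tcp_pos'],s['contact_force'])"
```

```text
[ 0.56887845 -0.0693391   0.24538222] [-0.08546437 -0.46485398 -0.58722471]
```

View pics/w14.png

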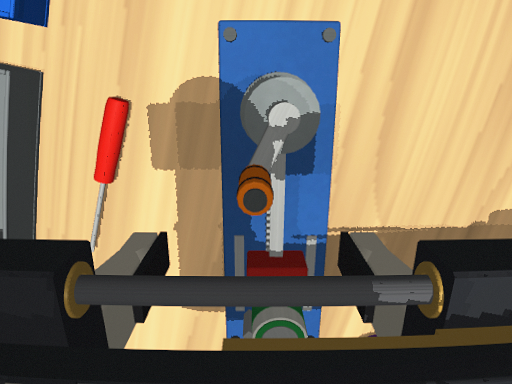

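View pics/s14.png

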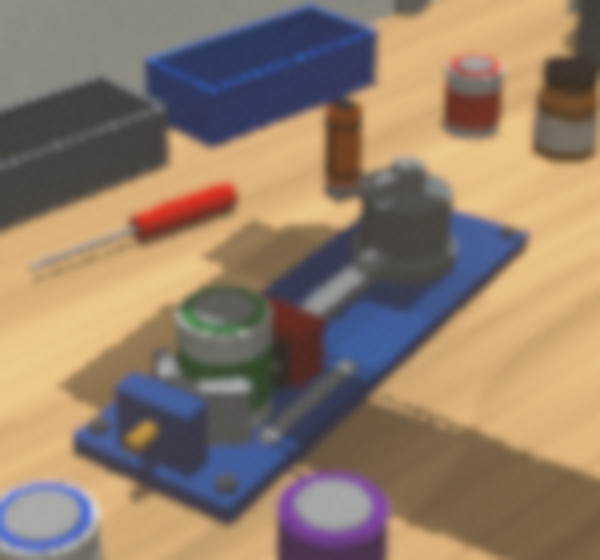

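The gripper is clear and open. The side view shows the tin upright in the V with the jaw against it. The sleeve top is at about (255,199) in the wrist view, so I'll check that the handle did not spring back.

```bash
python3 -c "
from h import *
c=load('w14');c7=load('w7')
p=atz(c,(255,199),.162);h=atz(c,(285,116),.1);print(p,h)
print('expected',C(6.546)); v=(p-h)[:2]
a7=atz(c7,(252.1,208.4),.162)-atz(c7,(265.1,114.2),.1)
print('turn since start',(np.arctan2(a7[1],a7[0])-np.arctan2(v[1],v[0])), 'expect',6.546-6.283)
r.close_job()"
```

```text
[ 0.5699557  -0.06791252  0.162     ] [ 0.5569188  -0.12812001  0.1       ]
expected [ 0.568759   -0.06926282]
turn since start 0.2621857256824458 expect 0.2629999999999999
the job is handed in; nothing more can be done
```

The job is done and handed in at about 21.6 s of the 72 s allowed; the hand-in reports no verdict.

- **Tin:** I stood the green tin on the vice bed between jaw and stop and let go of it. In the last side picture it is upright in the V stop with the jaw pad against it.
- **Crank:** I held the sleeve the whole way and cranked it about 6.55 rad clockwise.
- **Jaw force (inferred, not measured directly):** The grip load rose from about 9.6 N to 14.2 N, which makes roughly 28 N at the jaw. The load grew with crank angle at about the rate expected from the pad.
- **After release:** I eased off the push before opening the fingers, and they were clear of everything at the end. The last wrist picture shows the handle one full turn plus 0.262 rad from its start, against 0.263 rad expected, so it did not spring back.

The picture position of the sleeve differed from the measured one by about 2 mm, which is within the camera calibration. I took no final top view, so I didn't check the bystanders' positions in one; nothing touched them that I could see.

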